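Refit the lamp unit's knob and keep it pressed

ROBOT

A 6-joint arm with a two-finger parallel gripper is mounted at the origin on the work surface. World frame = base frame: x ahead of the robot, y to its left, z up, the work surface at z = 0. Lengths are in m, angles in rad, forces in N, time in s.
With the tool pointing down it reaches from about 0.3 to 0.775 m from the base axis. Payload 14.6 kg.
Tool frame: the origin (TCP) lies at the very end of the fingers, on their centre line; the grasp point (between the pads) lies 19 mm behind it; y points along the fingers, x is the direction in which the jaws open and shut, and the axes are right-handed (so a half turn about y gives the same grasp; the last joint's range is limited). The gripper opens to 94 mm and grips with 3 to 60 N. Pads are 16 mm wide; open, the fingers measure 119 mm over their backs; the gripper's body (75 mm by 177 mm) begins 78 mm behind the grasp point.
Start: joints at [-1.29, 0.3, 1.521, -0, 1.321, -0.067], TCP at [0.187, -0.517, 0.205] pointing down, gripper open.
Joint ranges: [-3.03, 3.03], [-0.79, 2.21], [0.23, 2.52], [-1.04, 4.18], [0, 3.07], [-2.55, 2.55]. Speed limits (rad/s): [2.22, 2.22, 2.57, 3.14, 3.14, 3.14].

INTERFACE

Orientations are given as [roll, pitch, yaw] about the fixed x, y, z axes, in that order (R = Rz(yaw) Ry(pitch) Rx(roll)).
In Python, from station import * gives the robot as it stands.
- The arm moves only by the tool send_rows, never from a script. Its argument "series" is text: rows parted by semicolons, each of 7 numbers parted by spaces: the turn, a rotation vector about the tool's x, y, z in units of 5 degrees (1.0 is 5 degrees), then the shift along the tool's x, y, z in cm, then the opening, from -1 (shut) to 1 (fully open). A call has exactly 10 rows; each row is the pose to reach, as a shift and turn from the pose commanded when the call began, along the tool's axes at that moment; what a row does not reach only later rows make up. A row lasts 1/12 s, in which the tool goes at most 41.7 mm and 7.16 degrees, less where a joint would pass 70% of its speed; a pose out of reach is approached as far as the arm can. A call with a gripper value outside its range is refused whole. The fingers move at their own pace and stop on an object; "newtons" is the grip in N (left out, the last holds). Time passes only in rows, so rows that repeat a pose let the fingers close, or fill a call up. It gives the time, the measured TCP pose, the force and the opening at its end, in the units of the state.
- get_obs(): the state, without advancing time (a new reading comes with each control period).
- camera(name): name is "scene" or "top" or "wrist"; returns the picture (420x560x3 uint8, red, green, blue); there is no depth.
- camera_info(name): a dict with "K" (3x3 intrinsics, pixels), "k1" (the pictures are not rectified: a ray, as slopes to the right and down, at radius r is drawn at 1 + k1 r^2 times it, then the intrinsics apply), "R" (3x3) and "t" (3): a world point X has camera coordinates R X + t; the wrist camera has in their place "mount" (4x4, takes a point from camera to tool coordinates, whose origin is the TCP and whose axes are the tool frame's). Camera axes: x right, y down, z forward; pixel columns grow to the right and rows downward; lengths in m; the calibration is good to about 2 mm. A picture is of the moment at which its call begins: read the wrist's pose just before it. camera_info takes no time and is no camera call.
- hand_in(): hands the job in, once; it reports no verdict.
The state is a dict: "time_s": time; "qpos": joint angles; "joint_vel": joint speeds; "tau": joint torques, N m; "ee_pos": TCP position; "eef_rot": TCP orientation; "force": force on the tool from outside, world axes, zero at the start; "moment": the same for the moment, N m; "grip_width": finger opening in m.
Only numpy, scipy, OpenCV 4.12 (cv2) and the standard library are available. Lean on these libraries where they do the work, as an engineer would, in place of code of your own. Each camera call takes 0.05 s, during which the arm holds its last target. There are 200 camera calls.

TASK

The start knob of the microscope's lamp unit has come off: swing the unit's cover wide open (to about a right angle) by the round grip on its top and leave it open, then pick up the black pointer knob, turn it so that the flat in its bore matches the flat of the D-shaped spindle under the cover, and slide it fully onto the spindle. The lamp strikes only while the knob is held in, so press the knob down against the spindle's spring, nearly to the stop, and finish like that, with the gripper still holding the knob pressed in. Leave the other things on the bench where they are.

Things in the scene. Friction and masses are not known exactly. Their poses are not given: they have to be found in the camera images.
- unit_deck (a point): centre of the lamp unit's deck, 45 mm above the bench; x points to its rear. White unit, 150 mm wide (y): front part 130 mm deep about this point, side walls to 80 mm above the bench; behind it a housing 130 mm deep, 82 mm high. The cover closes the front part
- cover (a joint): cover angle, rad: 0 shut, 1.57 at a right angle, stop 1.9. One rigid piece: front panel 146 mm wide, 8 to 88 mm above the bench, and level top leaf 146 x 139 mm, upper face 88 mm above the bench, hiding the spindle. Upright hinge pin at its left front corner seen from the robot: the right side swings towards the robot, clockwise from above. About 1 N at the grip; stays where left
- cover_handle (a point): middle of the cover's grip: black upright round post, 18 mm across, on the free right front corner of the top leaf, standing from 88 to 122 mm above the bench (lowest 10 mm a 12 mm neck); this point is 22 mm above the leaf. It travels on a level circle of 131 mm radius about the hinge pin
- cover_hinge (a point): point on the cover's upright hinge pin, 88 mm above the bench; its x and y give the turning axis
- spindle_tip (a point): centre of the top of the upright steel D-spindle amid the unit's deck, 74 mm above the bench at rest; sinks with it. z up; x points square out of its flat. 14 mm diameter, flat 3 mm from the axis, last 3 mm tapered by 2 mm all round; stands 24 mm out of a bush 32 mm wide, 5 mm high. It cannot turn; its angle differs from start to start
- spindle (a joint): how far the spindle is pressed down, m: 0 at rest, stop at 0.006. Spring: 3 N to start, 9 N at the stop
- knob_mid (a point): loose black pointer knob, about 60 g, standing bore down: point on the bore's axis half-way up. z up; x to its pointed end, which bears a white line. A bar 40 mm high, flat sides 26 mm apart (square to y), reaching 22 mm behind the axis and 30 mm ahead, narrowing to the point over the last 14 mm
- knob: same knob, same axes, origin under the bore's axis at its underside. The D bore opens below: 16 mm deep, about 0.8 mm clear of the spindle all round, mouth chamfered, flat on the side of the pointed end. Fully on (spindle tip on the bore's end), knob_mid is 4 mm above spindle_tip and their x axes agree
- round_knob_mid (a point): spare round knob, black, 42 mm across and 30 mm high, no point; bystander; its centre
- objective_mid (a point): steel microscope objective standing on its wide end, 30 mm across, 46 mm high; bystander; its centre
- eyepiece_mid (a point): black eyepiece standing, 30 to 40 mm across, 50 mm high; bystander; its centre
- oil_bottle_mid (a point): small amber oil bottle, 32 mm across, 65 mm high; bystander; its middle
- dish_mid (a point): glass dish, 90 mm across, 15 mm high; bystander; its middle
- slide_box_mid (a point): grey slide box, 90 x 75 x 32 mm; bystander; its centre
- screwdriver_grip (a point): small screwdriver lying flat, 160 mm long; bystander; a point on its handle
There are look-alikes about, which are no part of the job. What is shaped like the knob but pink or red is not meant.

How it is judged:
On the way, in this order (a step that is already met when the one before it is completed fails the run):
1. the cover is swung open (at least 1.2 rad) (value of joint cover above 1.2 rad), for 0.2 s.
2. the knob is fully on the D-spindle (z of knob_mid in the frame of spindle_tip between 0 and 0.0065 m and horizontal distance between knob_mid and spindle_tip below 0.0035 m and angle between the x axis of knob_mid and the x axis of spindle_tip, either way round below 0.25 rad and angle between knob_mid's own z axis and vertical below 0.12 rad), for 0.1 s.
At the end, for the whole second after the job is handed in: Cover open 1.2 rad or more; knob fully on (knob_mid 0 to 6.5 mm above spindle_tip, 3.5 mm sideways, x axes within 0.25 rad, upright within 0.12 rad); spindle pressed more than 3.5 mm; fingers bear on the knob with over 2 N; all through the last second (all of step 2 and value of joint cover above 1.2 rad and value of joint spindle above 0.0035 m and contact force between the fingers and knob above 2 N); the arm keeps its last pose, push and grip.
It fails at once if another thing on the bench is shifted by more than 30 mm (distance of any of round_knob_mid, objective_mid, eyepiece_mid, oil_bottle_mid, dish_mid, slide_box_mid, screwdriver_grip from where it was at the start of the episode above 0.03 m).
It also fails if it takes over 64 s, if anything falls off the work surface, if the arm or the gripper's body presses on something with over 40 N, if the wrist force passes 120 N, or if a joint passes its speed limit or range.

## Working session

There is one attempt and no reset: what is moved stays moved. The work goes in short steps, Python scripts to look and compute and a tool call to move; the robot and the scene stay as the last step left them, time stands still between calls to the robot, and variables do not carry over. Pictures are saved under pics/ and viewed, on a budget of 10 in all, crops included, one or two more only if the job needs it, and the job is handed in when it is done.

Besides the shell and the picture viewer there is one more tool, called by a JSON object that holds its "api" and its "payload", one argument or row to a line. send_rows: Moves the arm, as the interface text tells. Its arguments: {"type":"object","properties":{"series":{"type":"string"},"newtons":{"type":"number"}},"required":["series"]}

```bash
ls; mkdir -p pics; python3 - <<'E'
from station import *
import cv2,numpy as np
o=get_obs();print({k:np.round(v,3).tolist() for k,v in o.items()})
for n in("scene","top","wrist"):
    i=camera_info(n);print(n,{k:np.round(v,4).tolist() for k,v in i.items()})
    cv2.imwrite(f"pics/{n}0.png",cv2.cvtColor(camera(n),cv2.COLOR_RGB2BGR))
E
```

```text
pics
{'time_s': 0.0, 'qpos': [-1.29, 0.3, 1.522, -0.0, 1.321, -0.067], 'joint_vel': [0.001, 0.0, 0.0, 0.0, -0.002, 0.001], 'tau': [-0.002, -53.181, -35.274, 0.071, 0.024, -0.0], 'ee_pos': [0.187, -0.517, 0.205], 'eef_rot': [-1.571, 0.001, -1.223], 'force': [0.201, -0.074, 0.377], 'moment': [-0.017, 0.042, -0.015], 'grip_width': 0.094}
scene {'K': [[421.2443, 0.0, 280.4824], [0.0, 421.2443, 209.0166], [0.0, 0.0, 1.0]], 'k1': -0.0956, 'R': [[0.5368, 0.8437, -0.0045], [0.7171, -0.4591, -0.5244], [-0.4445, 0.2783, -0.8515]], 't': [-0.3233, -0.3962, 1.5251]}
top {'K': [[423.3751, 0.0, 271.4581], [0.0, 423.3751, 206.8981], [0.0, 0.0, 1.0]], 'k1': -0.0072, 'R': [[0.0046, -0.9999, 0.0124], [-0.9976, -0.0054, -0.069], [0.069, -0.012, -0.9975]], 't': [-0.0218, 0.5902, 1.1889]}
wrist {'K': [[314.3894, 0.0, 277.8372], [0.0, 314.3894, 207.5866], [0.0, 0.0, 1.0]], 'k1': -0.0602, 'mount': [[1.0, 0.0009, 0.0004, 0.0002], [-0.0002, -0.2431, 0.97, -0.1798], [0.001, -0.97, -0.2431, 0.0694], [0.0, 0.0, 0.0, 1.0]]}
```

```bash
python3 - <<'E'
import cv2
for n in("scene","top"):
    i=cv2.imread(f"pics/{n}0.png"); cv2.imwrite(f"pics/{n}0b.png",cv2.resize(i,(800,600),interpolation=cv2.INTER_CUBIC))
E
```

```text
(no output)
```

View pics/top0b.png

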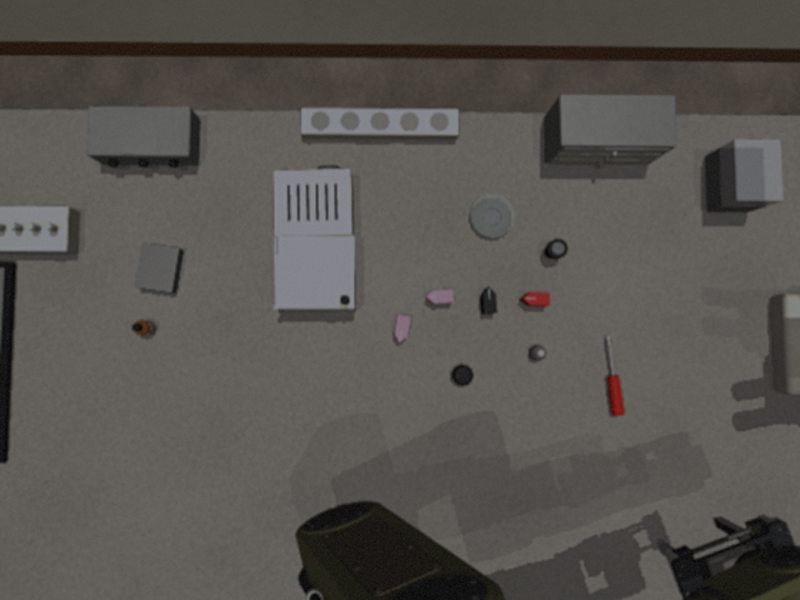

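View pics/scene0b.png

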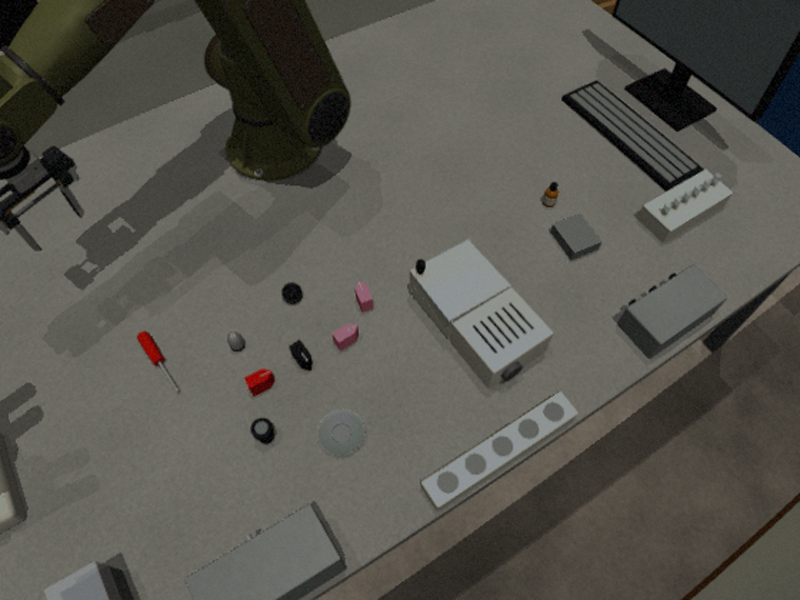

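The top view shows the unit at upscaled px (275–355, 170–310), with the grip post at (345,300). The black pointer knob is at (488,300), point up, and the round spare is at (462,375). The scene view agrees: knob at (301,355), post at (421,267).

```bash
cat > h.py <<'E'
from station import *
import cv2,numpy as np
from scipy.spatial.transform import Rotation as Ro
def pose():
    o=get_obs(); return np.array(o["ee_pos"]),Ro.from_euler("xyz",o["eef_rot"]).as_matrix()
def cam(n,P=None):
    i=camera_info(n)
    if n=="wrist":
        p,R=P or pose(); T=np.eye(4);T[:3,:3]=R;T[:3,3]=p; M=T@np.array(i["mount"])
        return i,M[:3,:3],M[:3,3]
    R=np.array(i["R"]);return i,R.T,-R.T@np.array(i["t"])
def ray(n,uv,P=None):
    i,R,c=cam(n,P);K=np.array(i["K"])
    d=np.array([(uv[0]-K[0,2])/K[0,0],(uv[1]-K[1,2])/K[1,1]]);s=d.copy()
    for _ in range(10): s=d/(1+i["k1"]*(s@s))
    return c,R@np.array([*s,1])
def onz(n,uv,z,P=None):
    c,d=ray(n,uv,P);return c+d*(z-c[2])/d[2]
def proj(n,X,P=None):
    i,R,c=cam(n,P);q=R.T@(np.array(X)-c);s=q[:2]/q[2];s=s*(1+i["k1"]*(s@s))
    K=np.array(i["K"]);return s*K[0,0]+K[:2,2]
def row(pos,yaw,base=None):
    "row numbers to reach world pos, yaw (tool down)"
    p,R=base or pose(); Rt=Ro.from_euler("xyz",[-np.pi/2,0,yaw]).as_matrix()
    t=np.degrees(Ro.from_matrix(R.T@Rt).as_rotvec())/5
    return np.round(np.r_[t,R.T@(np.array(pos)-p)*100],2)
def save(n,f,crop=None,k=1):
    im=cv2.cvtColor(camera(n),cv2.COLOR_RGB2BGR); cv2.imwrite(f"pics/{f}_raw.png",im)
    if crop: im=im[crop[1]:crop[3],crop[0]:crop[2]]
    cv2.imwrite(f"pics/{f}.png",cv2.resize(im,None,fx=k,fy=k,interpolation=cv2.INTER_CUBIC))
E
python3 - <<'E'
from h import *
s=.7
def t(u,v,z,n="top"): print(n,u,v,z,onz(n,(u*s,v*s),z).round(4))
for a in [(345,300,.122),(275,309,.088),(354,309,.088),(354,236,.088),(275,236,.088),(489,300,.04),(489,288,.04),(462,375,.03)]: t(*a)
t(421,264,.118,"scene");t(301,353,.04,"scene")
# top camera dark blobs near knob
im=cv2.imread("pics/top0.png");g=im.max(2)
c=(slice(190,235),slice(325,360));m=(g[c]<45).astype(np.uint8)
for r in m: print("".join(".#"[x] for x in r))
E
```

```text
top 345 300 0.122 [0.5747 0.0607 0.122 ]
top 275 309 0.088 [0.5592 0.1941 0.088 ]
top 354 309 0.088 [0.5599 0.0456 0.088 ]
top 354 236 0.088 [0.6987 0.0467 0.088 ]
top 275 236 0.088 [0.6977 0.1965 0.088 ]
top 489 300 0.04 [ 0.5813 -0.2181  0.04  ]
top 489 288 0.04 [ 0.605  -0.2182  0.04  ]
top 462 375 0.03 [ 0.4336 -0.1656  0.03  ]
scene 421 264 0.118 [0.5826 0.0604 0.118 ]
scene 301 353 0.04 [ 0.5881 -0.221   0.04  ]
...................................
...................................
...................................
...................................
...................................
...................................
...................................
...................................
...................................
...................................
...................................
...................................
...............#...................
..............##...................
.............###...#...............
.............###...##..............
............####...##..............
...........#####...###.............
...........#####...###........
[... 241 characters left out ...]
###.............
...........###########.............
............##########.............
............#########..............
............#######................
...................................
...................................
...................................
...................................
...................................
...................................
...................................
...................................
...................................
...................................
...................................
...................................
...................................
...................................
...................................
```

```bash
python3 - <<'E'
from h import *
print(row([.576,.061,.2],0))
E
```

```text
[-1.000e-02 -1.401e+01 -1.000e-02 -4.108e+01  5.400e-01  5.623e+01]
```

{"api": "send_rows", "payload": {
  "series": "0 -14 0 -41 0.5 56.2 1;0 -14 0 -41 0.5 56.2 1;0 -14 0 -41 0.5 56.2 1;0 -14 0 -41 0.5 56.2 1;0 -14 0 -41 0.5 56.2 1;0 -14 0 -41 0.5 56.2 1;0 -14 0 -41 0.5 56.2 1;0 -14 0 -41 0.5 56.2 1;0 -14 0 -41 0.5 56.2 1;0 -14 0 -41 0.5 56.2 1",
  "newtons": 20
}}

```text
time_s: 0.98
ee_pos: [0.4208, -0.1695, 0.2025]
eef_rot: [-1.571, -0.0, 0.005]
force: [0.3, -1.9, -0.1]
grip_width: 0.0937
```

```bash
python3 - <<'E'
from h import *
print(pose(),row([.576,.061,.2],0), get_obs()["time_s"])
E
```

```text
(array([ 0.42083887, -0.169507  ,  0.20253063]), array([[ 9.99986202e-01,  1.77140235e-04, -5.25016794e-03],
       [ 5.25018843e-03, -1.15421798e-04,  9.99986211e-01],
       [ 1.76531808e-04, -9.99999978e-01, -1.16350225e-04]])) [ 0.    0.06  0.   15.64  0.25 22.97] 0.9833
```

{"api": "send_rows", "payload": {
  "series": "0 0 0 15.6 0.2 23 0.6;0 0 0 15.6 0.2 23 0.6;0 0 0 15.6 0.2 23 0.6;0 0 0 15.6 0.2 23 0.6;0 0 0 15.6 0.2 23 0.6;0 0 0 15.6 0.2 23 0.6;0 0 0 15.6 0.2 23 0.6;0 0 0 15.6 0.2 23 0.6;0 0 0 15.6 0.2 23 0.6;0 0 0 15.6 0.2 23 0.6"
}}

```text
time_s: 1.82
ee_pos: [0.5761, 0.0579, 0.2001]
eef_rot: [-1.571, 0.001, -0.001]
force: [-0.0, -0.4, 0.5]
grip_width: 0.0752
```

```bash
python3 - <<'E'
from h import *
P=pose();print(P[0],get_obs()["eef_rot"]);save("wrist","w1",k=1.4)
print(proj("wrist",[.576,.061,.122],P)*1.4,proj("wrist",[.576,.061,.088],P)*1.4,proj("wrist",[.563,.192,.088],P)*1.4)
E
```

```text
[0.57612931 0.05792123 0.20011524] [-1.5709831e+00  7.6727632e-04 -1.2646830e-03]
[389.9842223  293.86595714] [389.94524223 281.3619535 ] [368.91727101  74.51208713]
```

View pics/w1.png

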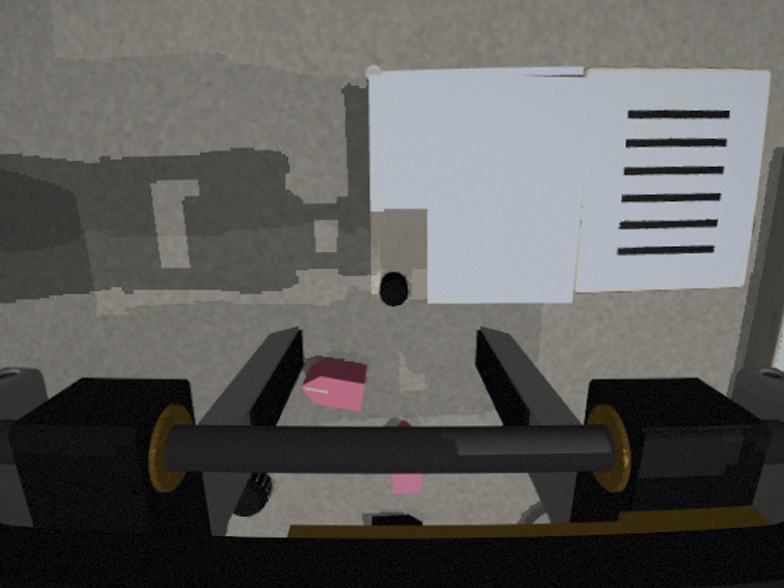

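```bash
python3 - <<'E'
from h import *
P=pose();print(P[0],row([.578,.062,.097],0),onz("wrist",(374/1.4,72/1.4),.09),onz("wrist",(394/1.4,291/1.4),.122))
E
```

```text
[0.57610481 0.05751241 0.20039121] [ 0.   -0.02 -0.    0.19 10.34  0.45] [0.56633311 0.19267014 0.09      ] [0.57844084 0.06231156 0.122     ]
```

{"api": "send_rows", "payload": {
  "series": "0 0 0 0.2 2 0.4 0.4;0 0 0 0.2 4 0.4 0.4;0 0 0 0.2 6 0.4 0.3;0 0 0 0.2 8 0.4 0.2;0 0 0 0.2 9 0.4 0.1;0 0 0 0.2 10 0.4 0;0 0 0 0.2 10.3 0.4 -0.3;0 0 0 0.2 10.3 0.4 -1;0 0 0 0.2 10.3 0.4 -1;0 0 0 0.2 10.3 0.4 -1",
  "newtons": 15
}}

```text
time_s: 2.7
ee_pos: [0.579, 0.0623, 0.0985]
eef_rot: [-1.571, -0.002, -0.001]
force: [-0.1, -0.1, -0.2]
grip_width: 0.0239
```

{"api": "send_rows", "payload": {
  "series": "0 0 0 0 0 0 -1;0 0 0 0 0 0 -1;0 0 0 0 0 0 -1;0 0 0 0 0 0 -1;0 0 0 0 0 0 -1;0 0 0 0 0 0 -1;0 0 0 0 0 0 -1;0 0 0 0 0 0 -1;0 0 0 0 0 0 -1;0 0 0 0 0 0 -1"
}}

```text
time_s: 3.53
ee_pos: [0.5789, 0.0623, 0.0983]
eef_rot: [-1.571, -0.001, -0.001]
force: [-0.8, -1.0, 5.3]
grip_width: 0.0176
```

```bash
python3 - <<'E'
from h import *
P=pose();print(P[0],get_obs()["eef_rot"])
H=np.array([.5663,.1927]);p=P[0][:2];
for k in range(1,21):
    a=-np.radians(5*k);c,s=np.cos(a),np.sin(a);q=H+np.array([[c,-s],[s,c]])@(p-H)
    print(5*k,row([*q,P[0][2]],P[1] is None or a).tolist())
E
```

```text
[0.578899   0.0623404  0.09830551] [-1.57081096e+00 -1.37283069e-03 -1.17175550e-03]
5 [-0.0, 0.99, 0.02, -1.14, -0.0, -0.06]
10 [-0.0, 1.99, 0.02, -2.28, -0.0, -0.02]
15 [-0.0, 2.99, 0.02, -3.42, -0.0, 0.11]
20 [-0.0, 3.99, 0.02, -4.53, -0.01, 0.35]
25 [-0.0, 4.99, 0.02, -5.63, -0.01, 0.68]
30 [-0.0, 5.99, 0.02, -6.69, -0.01, 1.11]
35 [-0.0, 6.99, 0.02, -7.71, -0.01, 1.63]
40 [-0.01, 7.99, 0.02, -8.68, -0.01, 2.23]
45 [-0.01, 8.99, 0.01, -9.59, -0.01, 2.92]
50 [-0.01, 9.99, 0.01, -10.44, -0.01, 3.68]
55 [-0.01, 10.99, 0.01, -11.22, -0.02, 4.51]
60 [-0.01, 11.99, 0.01, -11.93, -0.02, 5.41]
65 [-0.01, 12.99, 0.01, -12.55, -0.02, 6.37]
70 [-0.01, 13.99, 0.01, -13.09, -0.02, 7.38]
75 [-0.01, 14.99, 0.01, -13.54, -0.02, 8.43]
80 [-0.01, 15.99, 0.01, -13.89, -0.02, 9.52]
85 [-0.01, 16.99, 0.01, -14.15, -0.02, 10.63]
90 [-0.01, 17.99, 0.01, -14.31, -0.02, 11.76]
95 [-0.01, 18.99, 0.01, -14.37, -0.02, 12.9]
100 [-0.01, 19.99, 0.01, -14.33, -0.02, 14.04]
```

{"api": "send_rows", "payload": {
  "series": "0 1 0 -1.14 0 -0.06 -1;0 2 0 -2.28 0 -0.02 -1;0 3 0 -3.42 0 0.11 -1;0 4 0 -4.53 0 0.35 -1;0 5 0 -5.63 0 0.68 -1;0 6 0 -6.69 0 1.11 -1;0 7 0 -7.71 0 1.63 -1;0 8 0 -8.68 0 2.23 -1;0 9 0 -9.59 0 2.92 -1;0 10 0 -10.44 0 3.68 -1"
}}

```text
time_s: 4.37
ee_pos: [0.4743, 0.0995, 0.0983]
eef_rot: [-1.569, -0.001, -0.878]
force: [4.2, 2.0, 3.2]
grip_width: 0.0176
```

{"api": "send_rows", "payload": {
  "series": "0 1 0 -1.14 0 -0.06 -1;0 2 0 -2.28 0 -0.02 -1;0 3 0 -3.42 0 0.11 -1;0 4 0 -4.53 0 0.35 -1;0 5 0 -5.63 0 0.68 -1;0 6 0 -6.69 0 1.11 -1;0 7 0 -7.71 0 1.63 -1;0 8 0 -8.68 0 2.23 -1;0 8 0 -8.68 0 2.23 -1;0 8 0 -8.68 0 2.23 -1"
}}

```text
time_s: 5.2
ee_pos: [0.4362, 0.1807, 0.0982]
eef_rot: [-1.569, 0.001, -1.569]
force: [0.8, -0.1, 7.0]
grip_width: 0.0179
```

{"api": "send_rows", "payload": {
  "series": "0 0 0 0 0 0 -0.3;0 0 0 0 0 0 0;0 0 0 0 0 0 0.2;0 0 0 0 0 0 0.2;0 0 0 0 -2 0 0.2;0 0 0 0 -5 0 0.2;0 0 0 0 -8 0 0.2;0 0 0 0 -10 0 0.2;0 0 0 3 -10 6 0.2;0 0 0 6 -10 12 0.2"
}}

```text
time_s: 6.03
ee_pos: [0.5109, 0.1429, 0.1995]
eef_rot: [-1.567, 0.001, -1.569]
force: [0.3, 1.2, 0.4]
grip_width: 0.0562
```

{"api": "send_rows", "payload": {
  "series": "0 0 0 0 0 0 0.2;0 0 0 0 0 0 0.2;0 0 0 0 0 0 0.2;0 0 0 0 0 0 0.2;0 0 0 0 0 0 0.2;0 0 0 0 0 0 0.2;0 0 0 0 0 0 0.2;0 0 0 0 0 0 0.2;0 0 0 0 0 0 0.2;0 0 0 0 0 0 0.2"
}}

```text
time_s: 6.87
ee_pos: [0.51, 0.1428, 0.1975]
eef_rot: [-1.571, 0.0, -1.572]
force: [0.4, 0.0, -0.6]
grip_width: 0.0564
```

```bash
python3 - <<'E'
from h import *
P=pose();print(P[0],get_obs()["eef_rot"]);save("wrist","w2",k=1.4);np.save("P2.npy",np.c_[P[1],P[0]])
E
```

```text
[0.50996571 0.14283205 0.19749774] [-1.57074747e+00  1.76343510e-05 -1.57197057e+00]
```

View pics/w2.png

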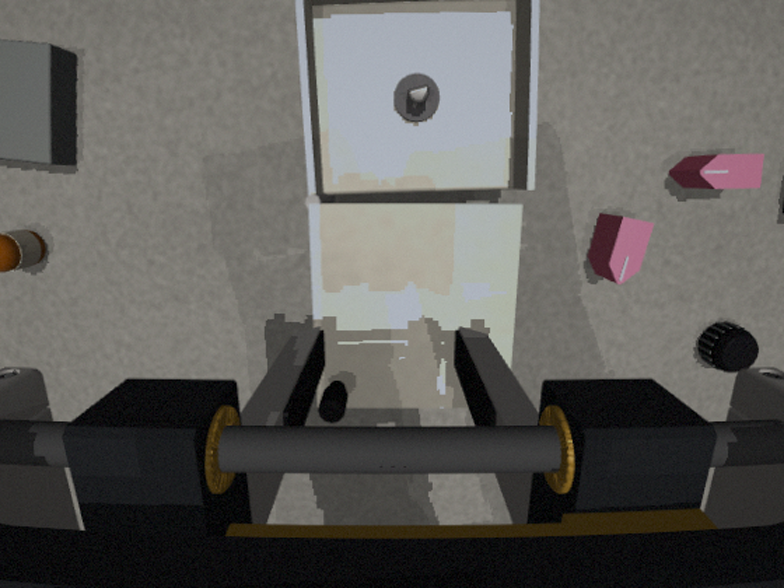

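```bash
python3 - <<'E'
from h import *
A=np.load("P2.npy");P=(A[:,3],A[:,:3])
print(onz("wrist",(417/1.4,100/1.4),.05,P),onz("wrist",(417/1.4,95/1.4),.074,P),onz("wrist",(333/1.4,395/1.4),.12,P))
s=onz("wrist",(417/1.4,97/1.4),.06,P);print(row([s[0]-.07,s[1],.12],-np.pi/2))
E
```

```text
[0.63481661 0.12261887 0.05      ] [0.63383164 0.1241027  0.074     ] [0.44573309 0.17830977 0.12      ]
[-0.   -0.01  0.    1.95  7.75  5.51]
```

{"api": "send_rows", "payload": {
  "series": "0 0 0 2 2 5.5 0.2;0 0 0 2 4 5.5 0.2;0 0 0 2 6 5.5 0.2;0 0 0 2 7 5.5 0.2;0 0 0 2 7.5 5.5 0.2;0 0 0 2 7.7 5.5 0.2;0 0 0 2 7.7 5.5 0.2;0 0 0 2 7.7 5.5 0.2;0 0 0 2 7.7 5.5 0.2;0 0 0 2 7.7 5.5 0.2"
}}

```text
time_s: 7.75
ee_pos: [0.5652, 0.1229, 0.1214]
eef_rot: [-1.569, 0.0, -1.572]
force: [0.1, 0.2, 0.8]
grip_width: 0.0565
```

```bash
python3 - <<'E'
from h import *
P=pose();print(P[0],get_obs()["eef_rot"]);np.save("P3.npy",np.c_[P[1],P[0]])
u=proj("wrist",[.634,.123,.074],P).astype(int);print(u)
x0,y0=max(u[0]-45,0),max(u[1]-45,0);print(x0,y0);save("wrist","w3",(x0,y0,x0+90,y0+90),6.5)
E
```

```text
[0.56523231 0.12288098 0.1213851 ] [-1.56938582e+00  2.49995687e-04 -1.57186823e+00]
[276 130]
231 85
```

View pics/w3.png

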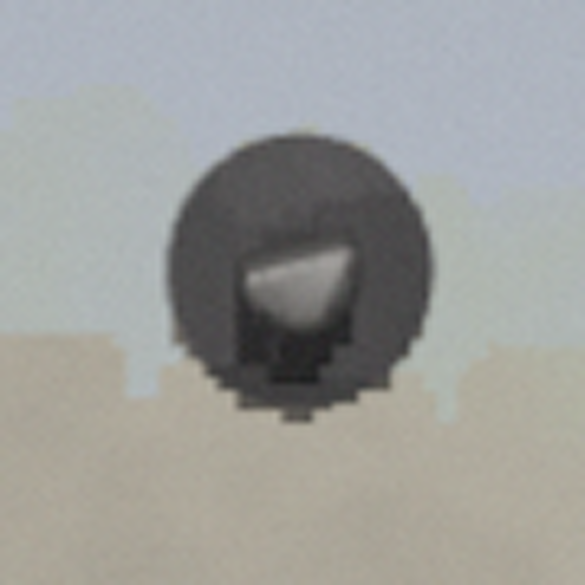

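The crop shows the bush ring centred at (300,265), with the bright D top face inside it. The flat edge runs from (247,272) to (352,247), so the flat faces world +x, turned about 13° towards +y.

```bash
python3 - <<'E'
from h import *
A=np.load("P3.npy");P=(A[:,3],A[:,:3])
im=cv2.imread("pics/w3_raw.png");g=cv2.cvtColor(im,cv2.COLOR_BGR2GRAY).astype(float)
for r in g[118:146,262:292].astype(int): print(" ".join("%3d"%x for x in r))
c=onz("wrist",(231+300/6.5,85+265/6.5),.05,P);print("bush",c)
print("axis at tip px",proj("wrist",[c[0],c[1],.074],P))
pts=[]
for u in range(270,285):
    col=g[118:140,u];d=np.diff(col[:int(np.argmax(col))+1])
    if col.max()>100:
        v=np.flatnonzero((col[:-1]<95)&(col[1:]>=95))[0];vv=118+v+(95-col[v])/(col[v+1]-col[v]);pts.append(onz("wrist",(u,vv),.074,P)[:2])
pts=np.array(pts);vx,vy,x,y=cv2.fitLine(pts.astype(np.float32),cv2.DIST_HUBER,0,.001,.001).ravel()
n=np.array([-vy,vx]);n*=np.sign(n[0]);print("flat normal angle",np.arctan2(n[1],n[0]),"dist",(np.array([x,y])-c[:2])@n)
E
```

```text
75  75  78  77  81  83  86  85  85  84  85  86  80  78  79  78  80  71  75  81  78  75  78  78  78  75  75  76  74  78
 78  76  74  76  76  80  82  83  81  79  80  83  80  77  80  76  77  70  75  74  76  76  74  76  77  73  73  75  75  72
 75  76  78  77  75  78  79  77  80  74  73  73  74  72  71  69  74  68  72  73  72  72  68  72  77  76  75  72  75  73
 79  75  74  76  78  78  80  78  77  72  69  68  70  66  66  66  65  65  73  74  74  77  72  70  76  75  75  75  72  75
 79  76  76  75  77  75  81  80  80  72  67  67  69  70  68  72  75  76  80  82  88  86  78  67  71  77  76  73  76  74
 77  75  79  77  77  77  79  72  71  70  70  69  75  77  82  83  86  88  97 107 114 122 110  83  73  77  74  74  73  73
 76  78  74  77  74  74  70  70  72  78  79  84  88  93  94 101 113 122 138 146 148 146 120  85  72  75  74  72  77  72
 77  77  76  78  79  68  74  80  83  88  91 101 112 121 136 145 145 147 157 157 156 146 106  77  66  74  74  73  74  73
 74  78  77  78  76  66  73  95 104 113 134 144 150 145 148 150 151 147 150 151 149 130  89  69  66  72  76  75  74  72
 73  77  75  77  78  
[... 1697 characters left out ...]
7  48  42  39  39  38  41  37  38  58  64  72  73  78  75  71  70  73  72  74 123
128  79  66  60  63  60  67  64  65  62  50  42  42  41  44  40  41  39  65  73  70  76  72  74  74  73  73  76  81 147
163 153 115  71  66  61  64  65  65  61  48  35  35  35  37  32  33  35  56  65  67  69  68  66  66  68  76  81  87 153
169 171 124  84  75  68  63  63  60  67  60  59  60  60  61  60  58  59  61  66  64  69  68  66  66  74  82  89  93 151
169 172 159 156 153 112  72  66  63  64  66  60  63  62  63  64  66  66  63  65  64  65  65  72 135 154 156 157 156 166
bush [0.63735681 0.12285943 0.05      ]
axis at tip px [277.08830948 125.36542967]
flat normal angle 0.25304207 dist 0.0011368507061243348
```

```bash
python3 - <<'E'
from h import *
print(row([.515,-.218,.13],-np.pi/2))
E
```

```text
[-1.000e-02 -1.000e-02 -0.000e+00  3.409e+01 -8.900e-01 -4.980e+00]
```

{"api": "send_rows", "payload": {
  "series": "0 0 0 3.5 -3 0 0.2;0 0 0 7 -3 -1 0.2;0 0 0 11 -3 -2 0.2;0 0 0 15 -3 -3 0.2;0 0 0 19 -2 -4 0.3;0 0 0 23 -1 -5 0.4;0 0 0 27 -0.9 -5 0.4;0 0 0 31 -0.9 -5 0.4;0 0 0 34 -0.9 -5 0.4;0 0 0 34 -0.9 -5 0.4"
}}

```text
time_s: 8.63
ee_pos: [0.5141, -0.222, 0.1297]
eef_rot: [-1.57, -0.001, -1.576]
force: [-0.8, -0.3, 0.6]
grip_width: 0.066
```

```bash
python3 - <<'E'
from h import *
camera("top");camera("top");camera("top")
P=pose();print(P[0],get_obs()["eef_rot"]);np.save("P4.npy",np.c_[P[1],P[0]])
u=proj("wrist",[.583,-.218,.04],P).astype(int);print(u)
x0,y0=max(u[0]-60,0),max(u[1]-60,0);print(x0,y0);save("wrist","w4",(x0,y0,x0+120,y0+120),5)
E
```

```text
[ 0.51452119 -0.2169669   0.12952847] [-1.57075790e+00  1.53522281e-04 -1.57248278e+00]
[278 130]
218 70
```

View pics/w4.png

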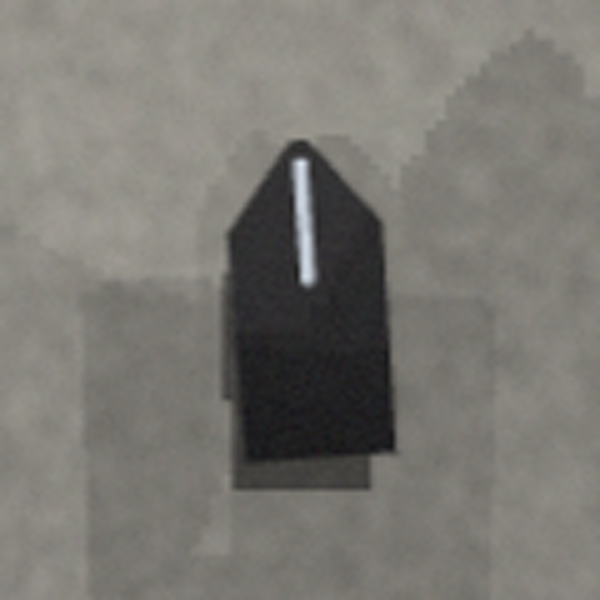

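The crop shows the black knob with its tip at (301,138), shoulders at (230,233) and (382,222), and rear corners at (245,462) and (396,450). It is turned about 3.5° towards +y.

```bash
python3 - <<'E'
from h import *
A=np.load("P4.npy");P=(A[:,3],A[:,:3])
w=lambda u,v:onz("wrist",(218+u/5-.4,70+v/5-.4),.04,P)[:2]
t,sl,sr,rl,rr=[w(*q) for q in[(301,138),(230,233),(382,222),(245,462),(396,450)]]
rm=(rl+rr)/2;sm=(sl+sr)/2;d=t-rm;print("len",np.linalg.norm(d),"w",np.linalg.norm(sl-sr),np.linalg.norm(rl-rr),"ang",np.arctan2(d[1],d[0]),np.arctan2(*(rl+sl*0-sl)[::-1])-np.pi)
d/=np.linalg.norm(d);a=np.mean([rm+.022*d,sm-.016*d,t-.03*d],0);print("axis",a,rm+.022*d,t-.03*d)
ang=np.arctan2(d[1],d[0])
g=a-0.0*d
print(row([*g,.018],ang-np.pi/2), ang)
E
```

```text
len 0.05200315548248482 w 0.02519353004782424 0.025826360266483207 ang 0.06305480186478646 -6.226107253897549
axis [ 0.57953075 -0.21942717] [ 0.57960452 -0.21945211] [ 0.57960767 -0.21945191]
[-0.   -0.73 -0.    0.3  11.16  6.49] 0.06305480186478646
```

{"api": "send_rows", "payload": {
  "series": "0 -0.73 0 0.3 0 3 0.4;0 -0.73 0 0.3 0 6 0.4;0 -0.73 0 0.3 0 6.5 0.4;0 -0.73 0 0.3 2 6.5 0.4;0 -0.73 0 0.3 4 6.5 0.4;0 -0.73 0 0.3 6 6.5 0.3;0 -0.73 0 0.3 8 6.5 0.3;0 -0.73 0 0.3 10 6.5 0.2;0 -0.73 0 0.3 11.5 6.5 0.2;0 -0.73 0 0.3 12 6.5 0.2"
}}

```text
time_s: 9.67
ee_pos: [0.5785, -0.2186, 0.0072]
eef_rot: [-1.574, 0.002, -1.507]
force: [-0.4, 0.1, 0.2]
grip_width: 0.0563
```

{"api": "send_rows", "payload": {
  "series": "0 0 0 0 0 0 0.2;0 0 0 0 0 0 0.2;0 0 0 0 0 0 -0.2;0 0 0 0 0 0 -1;0 0 0 0 0 0 -1;0 0 0 0 0 0 -1;0 0 0 0 0 0 -1;0 0 0 0 0 0 -1;0 0 0 0 0 0 -1;0 0 0 0 0 0 -1",
  "newtons": 35
}}

```text
time_s: 10.5
ee_pos: [0.5797, -0.2204, 0.0098]
eef_rot: [-1.57, -0.0, -1.508]
force: [-0.5, 0.1, 4.4]
grip_width: 0.0258
```

```bash
python3 - <<'E'
from h import *
P=pose();o=get_obs();print(P[0],o["eef_rot"],o["grip_width"],o["force"])
E
```

```text
[ 0.57969002 -0.22039202  0.00978234] [-1.57044006e+00 -1.57848330e-04 -1.50842004e+00] 0.025774799800936204 [-0.52909161  0.11282724  4.43667849]
```

```bash
python3 - <<'E'
from h import *
print(row([.6377,.1224,.125],.253-np.pi/2))
E
```

```text
[ -0.    -2.18   0.   -33.85 -11.52   7.93]
```

{"api": "send_rows", "payload": {
  "series": "0 0 0 0 -2.5 0 -1;0 0 0 0 -5 0 -1;0 0 0 0 -8 0 -1;0 0 0 -2 -11 0.5 -1;0 -0.5 0 -5 -13 1 -1;0 -1 0 -9 -13 2 -1;0 -1.5 0 -13 -13 3 -1;0 -2 0 -17 -13 4 -1;0 -2.18 0 -21 -13 5 -1;0 -2.18 0 -25 -13 6 -1"
}}

```text
time_s: 11.33
ee_pos: [0.6237, 0.0349, 0.1393]
eef_rot: [-1.571, 0.0, -1.317]
force: [0.2, -0.0, -0.2]
grip_width: 0.0257
```

```bash
python3 - <<'E'
from h import *
print(row([.6377,.1224,.125],.253-np.pi/2))
E
```

```text
[ 0.    0.01 -0.   -8.12  1.43  3.55]
```

{"api": "send_rows", "payload": {
  "series": "0 0 0 -3 0 1.5 -1;0 0 0 -6 0 2.8 -1;0 0 0 -8.1 0.5 3.5 -1;0 0 0 -8.1 1 3.5 -1;0 0 0 -8.1 1.4 3.5 -1;0 0 0 -8.1 1.4 3.5 -1;0 0 0 -8.1 1.4 3.5 -1;0 0 0 -8.1 1.4 3.5 -1;0 0 0 -8.1 1.4 3.5 -1;0 0 0 -8.1 1.4 3.5 -1"
}}

```text
time_s: 12.17
ee_pos: [0.6377, 0.1195, 0.1258]
eef_rot: [-1.57, -0.0, -1.319]
force: [-0.2, 0.3, -0.8]
grip_width: 0.0256
```

```bash
python3 - <<'E'
from h import *
P=pose();print(P[0],get_obs()["eef_rot"],row([.6377,.1224,.093],.253-np.pi/2));save("wrist","w5",k=1.4)
E
```

```text
[0.63765951 0.11949081 0.12582622] [-1.57028401e+00 -9.38934647e-05 -1.31894210e+00] [-0.01 -0.01  0.   -0.28  3.28  0.07]
```

View pics/w5.png

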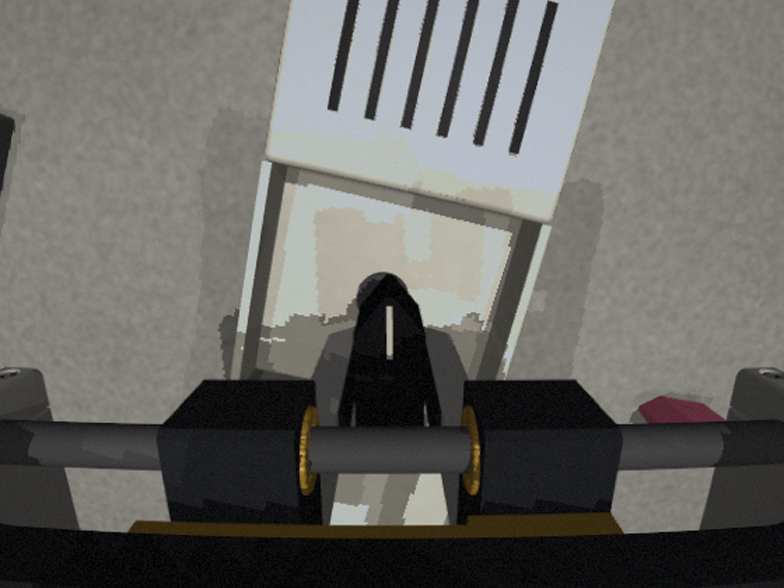

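{"api": "send_rows", "payload": {
  "series": "0 0 0 -0.28 0.5 0.07 -1;0 0 0 -0.28 1 0.07 -1;0 0 0 -0.28 2 0.07 -1;0 0 0 -0.28 3 0.07 -1;0 0 0 -0.28 3.6 0.07 -1;0 0 0 -0.28 3.8 0.07 -1;0 0 0 -0.28 3.9 0.07 -1;0 0 0 -0.28 3.9 0.07 -1;0 0 0 -0.28 3.9 0.07 -1;0 0 0 -0.28 3.9 0.07 -1",
  "newtons": 40
}}

```text
time_s: 13.05
ee_pos: [0.6377, 0.123, 0.0869]
eef_rot: [-1.57, -0.0, -1.318]
force: [0.9, 0.1, -0.6]
grip_width: 0.026
```

```bash
python3 - <<'E'
from h import *
P=pose();o=get_obs();print(P[0],o["eef_rot"],o["force"],o["moment"],row([.6377,.1224,.076],.253-np.pi/2))
E
```

```text
[0.63769897 0.12302094 0.08692668] [-1.57003419e+00 -1.01398615e-04 -1.31813110e+00] [ 0.90585144  0.06915821 -0.64939708] [0.04946578 0.02302382 0.02899143] [-0.01 -0.    0.    0.06  1.09 -0.02]
```

{"api": "send_rows", "payload": {
  "series": "0 0 0 0.05 0.1 0 -1;0 0 0 0.05 0.2 0 -1;0 0 0 0.05 0.3 0 -1;0 0 0 0.05 0.4 0 -1;0 0 0 0.05 0.5 0 -1;0 0 0 0.05 0.6 0 -1;0 0 0 0.05 0.7 0 -1;0 0 0 0.05 0.8 0 -1;0 0 0 0.05 0.8 0 -1;0 0 0 0.05 0.8 0 -1"
}}

```text
time_s: 13.88
ee_pos: [0.6376, 0.1226, 0.0784]
eef_rot: [-1.571, 0.0, -1.318]
force: [0.4, 0.4, -1.7]
grip_width: 0.0261
```

{"api": "send_rows", "payload": {
  "series": "0 0 0 0 0.1 0 -1;0 0 0 0 0.2 0 -1;0 0 0 0 0.3 0 -1;0 0 0 0 0.4 0 -1;0 0 0 0 0.5 0 -1;0 0 0 0 0.6 0 -1;0 0 0 0 0.7 0 -1;0 0 0 0 0.8 0 -1;0 0 0 0 0.9 0 -1;0 0 0 0 0.9 0 -1"
}}

```text
time_s: 14.72
ee_pos: [0.6376, 0.1228, 0.0693]
eef_rot: [-1.571, 0.0, -1.318]
force: [-1.5, 5.2, 2.9]
grip_width: 0.0256
```

```bash
python3 - <<'E'
from h import *
o=get_obs();print(o["ee_pos"],o["force"],o["moment"])
E
```

```text
[0.63756096 0.12276008 0.06931705] [-1.45051589  5.22552217  2.91084986] [1.08511622 0.28131548 0.00699244]
```

{"api": "send_rows", "payload": {
  "series": "0 0 0 -0.04 0 0 -1;0 0 0 -0.07 0 0.02 -1;0 0 0 -0.07 0.05 0.02 -1;0 0 0 -0.07 0.1 0.02 -1;0 0 0 -0.07 0.15 0.02 -1;0 0 0 -0.07 0.2 0.02 -1;0 0 0 -0.07 0.2 0.02 -1;0 0 0 -0.07 0.2 0.02 -1;0 0 0 -0.07 0.2 0.02 -1;0 0 0 -0.07 0.2 0.02 -1"
}}

```text
time_s: 15.55
ee_pos: [0.6377, 0.1231, 0.0676]
eef_rot: [-1.571, -0.0, -1.318]
force: [-1.7, -1.2, 2.1]
grip_width: 0.0258
```

{"api": "send_rows", "payload": {
  "series": "0 0 0 0 0 0 -1;0 0 0 0 0.05 0 -1;0 0 0 0 0.1 0 -1;0 0 0 0 0.15 0 -1;0 0 0 0 0.2 0 -1;0 0 0 0 0.2 0 -1;0 0 0 0 0.2 0 -1;0 0 0 0 0.2 0 -1;0 0 0 0 0.2 0 -1;0 0 0 0 0.2 0 -1"
}}

```text
time_s: 16.38
ee_pos: [0.6377, 0.1232, 0.0655]
eef_rot: [-1.571, -0.0, -1.318]
force: [-0.5, -3.8, 3.8]
grip_width: 0.0255
```

{"api": "send_rows", "payload": {
  "series": "0 0 0 0.03 0.05 0 -1;0 0 0 0.03 0.1 0 -1;0 0 0 0.03 0.15 0 -1;0 0 0 0.03 0.2 0 -1;0 0 0 0.03 0.2 0 -1;0 0 0 0.03 0.2 0 -1;0 0 0 0.03 0.2 0 -1;0 0 0 0.03 0.2 0 -1;0 0 0 0.03 0.2 0 -1;0 0 0 0.03 0.2 0 -1"
}}

```text
time_s: 17.22
ee_pos: [0.6377, 0.1231, 0.0636]
eef_rot: [-1.571, 0.0, -1.318]
force: [-1.7, -1.9, 5.9]
grip_width: 0.0258
```

```bash
python3 - <<'E'
from h import *
for _ in range(4):
    o=get_obs();print(np.round(o["ee_pos"],4),np.round(o["force"],1),np.round(o["moment"],2));camera("scene")
E
```

```text
[0.6377 0.1231 0.0636] [-1.7 -1.9  5.9] [-0.31  0.38 -0.06]
[0.6377 0.1231 0.0636] [-2.1 -0.7  5.9] [-0.24  0.38  0.  ]
[0.6377 0.1231 0.0636] [-2.4 -1.7  5.5] [-0.29  0.36 -0.04]
[0.6377 0.1231 0.0636] [-1.9 -1.2  5.8] [-0.26  0.42 -0.03]
```

{"api": "send_rows", "payload": {
  "series": "0 0 0 0 0.03 0 -1;0 0 0 0 0.06 0 -1;0 0 0 0 0.1 0 -1;0 0 0 0 0.1 0 -1;0 0 0 0 0.1 0 -1;0 0 0 0 0.1 0 -1;0 0 0 0 0.1 0 -1;0 0 0 0 0.1 0 -1;0 0 0 0 0.1 0 -1;0 0 0 0 0.1 0 -1"
}}

```text
time_s: 18.25
ee_pos: [0.6377, 0.1231, 0.0627]
eef_rot: [-1.571, 0.0, -1.318]
force: [-2.3, -0.9, 7.4]
grip_width: 0.0255
```

```bash
python3 - <<'E'
from h import *
for _ in range(3):
    o=get_obs();print(np.round(o["ee_pos"],4),np.round(o["force"],1),np.round(o["moment"],2));camera("scene")
P=pose();save("wrist","w6",k=1.4)
a=cv2.imread("pics/w6.png")[100:500,180:580]
save("scene","s6",(270,140,410,280),2.857);b=cv2.imread("pics/s6.png")[:400,:400]
cv2.imwrite("pics/m6.png",np.hstack([a,b]))
E
```

```text
[0.6377 0.1231 0.0627] [-2.3 -0.9  7.4] [-0.22  0.45 -0.01]
[0.6378 0.1231 0.0627] [-2.5 -1.3  6.9] [-0.31  0.5  -0.01]
[0.6377 0.1231 0.0627] [-2.5 -1.4  6.7] [-0.27  0.48 -0.04]
```

View pics/m6.png

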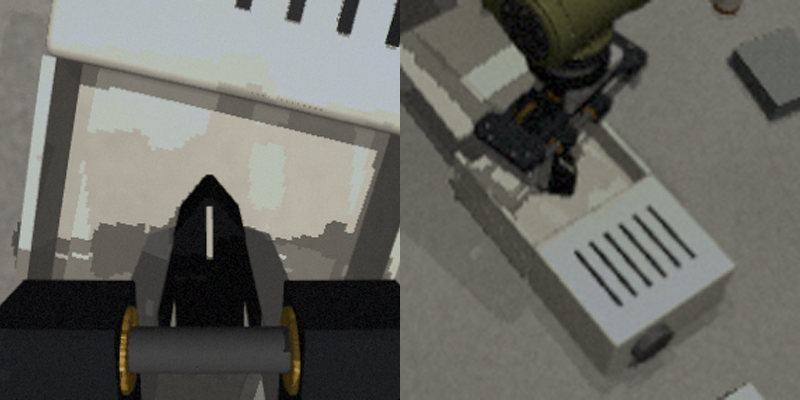

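```bash
python3 - <<'E'
from station import *
print(hand_in())
E
```

```text
the job is handed in; nothing more can be done
None
```

The cover is open, and the black pointer knob is on the D-spindle and held pressed in by the gripper. I handed the job in at about 18.5 s; `hand_in` gives no verdict, so these are my own last readings.

- **Cover:** I swung it by its grip through 90°. The tool followed the expected circle, and the next wrist picture showed the cover at about a right angle. I did not measure its angle again after that.
- **Fit:** The flat measured 0.253 rad, so I turned the knob to match before lowering it. It slid on with about 5 N of side force at one point; a sideways shift of under 1 mm eased that.
- **Press:** The tool ended at 62.7 mm height. By geometry, that puts the spindle about 5 mm down (5.1 mm calculated). The upward force rose about 1 N per mm, as the spring should, ending at 6.7–7.4 N. I expected about 8 N. The reading was 1–2 N low before contact, which roughly explains the gap.
- **Grip:** It was set to 40 N with the opening at 25.5 mm. The knob's tip and white line sat at the same pixels before and after pressing, so it had not slipped in the fingers.
- **Other things on the bench:** I saw no contact with any of them, but I did not measure their positions again at the end.
- **Left over at the end:** a small side force of about 2.5 N.

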